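# Turn the desoldering pump round in a clip and rack it nozzle-first

## Robot

A 6-joint arm with a two-finger parallel gripper is mounted at the origin on the work surface. World frame = base frame: x ahead of the robot, y to its left, z up, the work surface at z = 0. Lengths are in m, angles in rad, forces in N, time in s.
With the tool pointing down it reaches from about 0.25 to 0.725 m from the base axis. Payload 4 kg.
Tool frame: the origin (TCP) lies midway between the tips of the shut fingers; the grasp point (between the pads) lies 19 mm behind it; z points along the fingers, y is the line along which they close (so a half turn about z gives the same grasp; the last joint's range is limited). The gripper opens to 85 mm and grips with 20 to 120 N. Pads are 22 mm wide; open, the fingers measure 114 mm over their backs; the gripper's body (76 mm by 85 mm) begins 54 mm behind the grasp point. The pads swing forward as they close: fully open they stand 13 mm farther back than shut.
Start: joints at [-1.285, 0.241, 0.005, 1.335, 0, 1.571], TCP at [0.141, -0.48, 0.231] pointing down, gripper open.
Joint ranges: [-2.72, 2.72], [-1.05, 1.87], [-1.09, 1.28], [-1.99, 2.15], [-1.42, 1.44], [-3.14, 3.14]. Speed limits (rad/s): [2.79, 2.79, 3.14, 3.14, 3.14, 3.14].

## Interface

Orientations are given as a unit quaternion [x, y, z, w].
In Python, from workcell import monitor, vision, job gives the robot as it stands.
- The arm moves only by the tool move_arm, never from a script. Its argument "moves" is a list that holds one entry, the list of rows, each a list of 5 numbers: the shift along the world's x, y, z in m, then the turn about the world's z in degrees, then the opening in per cent of the stroke, from 0 (shut) to 100 (fully open). In form: [[[x, y, z, turn, gripper], ...]]. A call has 1 to 5 rows; each row is the pose to reach, as a shift and turn from the pose commanded when the call began; what a row does not reach only later rows make up. A row lasts 1/8 s, in which the tool goes at most 62.5 mm and 10.7 degrees, less where a joint would pass 70% of its speed; a pose out of reach is approached as far as the arm can. A call with a gripper value outside its range is refused whole. The fingers move at their own pace and stop on an object; the grip force is fixed at half the most. Time passes only in rows, so rows that repeat a pose let the fingers close. It gives the time, the measured TCP pose, the force, the opening and the grip force at its end, in the units of the state.
- monitor.get_obs(): the state, without advancing time (a new reading comes with each control period).
- vision.camera(name): name is "scene" or "top" or "wrist"; returns a dict with "color" (400x640x3 uint8, red, green, blue), "camera_matrix" (3x3 intrinsics, pixels), "k1" (the pictures are not rectified: a ray, as slopes to the right and down, at radius r is drawn at 1 + k1 r^2 times it, then the intrinsics apply), "eye" and "attitude" of the camera in the world; the wrist camera has in their place "hand_eye" (4x4, takes a point from camera to tool coordinates, whose origin is the TCP and whose axes are the flange's). Camera axes: x right, y up, looking along -z (the intrinsics and any distortion apply to the point x, -y, -z); pixel columns grow to the right and rows downward; lengths in m; the calibration is good to about 2 mm. A picture is of the moment at which its call begins: read the wrist's pose just before it. There is no depth.
- job.job_done(): hands the job in; it is judged then, once.
The state is a dict: "clock": time; "joint_pos": joint angles; "joint_vel": joint speeds; "tau": joint torques, N m; "eef_pos": TCP position; "tool_rot": TCP orientation; "ft_force": force on the tool from outside, world axes, zero at the start; "ft_torque": the same for the moment, N m; "grip_width": finger opening in m; "grasp_force": force on a finger pad.
Only numpy, scipy, OpenCV 4.12 (cv2) and the standard library are available. Lean on these libraries where they do the work, as an engineer would, in place of code of your own. Each camera call takes 0.05 s, during which the arm holds its last target. There are 200 camera calls.

## Task

The desoldering pump lies in the slotted wooden block with only its nozzle half free to hold. Press it down into the upright spring clip on the round stand and let go of it there, then take it by the plunger half and press it fully home in the free clip of the sloping rack, clip round the middle of its barrel and nozzle between the metal guard walls. Leave the other things on the table where they are.

Things in the scene. Friction and masses are not known exactly. Their poses are not given: they have to be found in the camera images.
- pump_mid (a point): Middle of the pump's barrel, on its axis; x runs towards the nozzle, roll means nothing. Desoldering pump, 210 mm long, about 90 g: bare aluminium barrel, 18 mm diameter, 65 mm to each side of this point; then a black tapered nozzle 40 mm long at one end, at the other a thin steel plunger rod with a black button 18 mm wide. It starts level, axis 55 mm above the table.
- pump_nozzle (a point): Tip of the pump's nozzle, 105 mm along x from the middle of the barrel.
- block: Fixed slotted wooden block, origin on the table, x along the slot. The pump lies in it, middle within 5 mm of the origin, nozzle to +x. Slot 26 mm wide, block 78 mm wide, 64 mm high, x -118 to 6 mm; then only a base 6 mm high to x = 100 with a post 50 mm high under the nozzle (x 82 to 94). The barrel can be held 6 to 65 mm on the nozzle side; it lifts straight out.
- stand_seat (a point): Axis of the barrel when home in the hand-over clip, 85 mm above the table; x level along the clip, z up. The pump may lie either way round, middle within 20 mm of here. Both ends are open. The clip grips the barrel by its middle and stands on a slim post over a fixed round base 84 mm wide, 12 mm high.
- stand: The hand-over stand; origin on the table under the clip. Its clip and the rack's are alike: 24 mm long, two sprung steel jaws 15 mm apart at the lips, flared tops up to 19 mm above the seat point, all within 22 mm of the axis. The 18 mm barrel, laid along x and pushed along -z, snaps in at 3 to 7 N and rests on a block 9 mm below the seat point; pulling out along z takes about as much.
- rack_seat (a point): Axis of the barrel when home in the rack's free, lower clip; x level along the clip to the guard, y up the slope, z square out of the board (35 degrees from vertical, towards the robot). Home: pump's x along this x, its middle here. Guard: two metal walls 28 mm apart, x 22 to 114 mm, 6 mm higher than this point: no room for fingers. The plunger side is open.
- rail: The rack's sloping plywood board, 270 x 200 mm, fixed; same axes as rack_seat, which lies 44 mm above this origin along z. Board face at z = 10 mm, y from -72 to 128 mm. A screwdriver with a black handle 24 mm thick is fixed along x in the upper row, y = 98 mm, z = 26 mm.
- transformer: loose mains transformer, dark core with copper coil, 62 x 52 x 52 mm, origin at the centre of its underside; to be left alone
- capacitor: loose blue and silver can standing upright, 35 mm diameter, 75 mm high, origin at the centre of its underside; to be left alone
- dial: loose round black tuning knob, 52 mm diameter, 24 mm high, origin at the centre of its underside; to be left alone
- meter: loose black panel meter lying on its back, 60 x 75 x 29 mm, origin at the centre of its underside; to be left alone
- diecast_box: loose grey metal box with a brass socket, 112 x 62 x 31 mm, origin at the centre of its underside; to be left alone
- screw_jar: loose glass jar with a steel cap, 60 mm diameter, 70 mm high, origin at the centre of its underside; to be left alone
There are look-alikes about, which are no part of the job. Leave any purple look-alike of the part that bears pump_mid alone.

How it is judged:
By the outcome, as a careful person would: the job done as asked, in the order asked, and still so for the second after the job is handed in, with the robot touching nothing.
It also fails if it takes over 61 s, if anything falls off the work surface, if the arm or the gripper's body presses on something with over 40 N, if the wrist force passes 120 N, or if a joint passes its speed limit or range.

## Working session

There is one attempt and no reset: what is moved stays moved. The work goes in short steps, Python scripts to look and compute and a tool call to move; the robot and the scene stay as the last step left them, time stands still between calls to the robot, and variables do not carry over. Pictures are saved under pics/ and viewed, at most 10 in all, crops included, and the job is handed in when it is done.

Besides the shell and the picture viewer there is one more tool, called after ">>>" as name([rows], argument=value, ...), one row to a line, values as JSON. move_arm: Moves the arm, as the interface text tells. Its arguments: {"type":"object","properties":{"moves":{"type":"array","items":{"type":"array","items":{"type":"array","items":{"type":"number"}}}}},"required":["moves"]}

```bash
mkdir -p pics; ls; cat > h.py <<'E'
import numpy as np, cv2
from scipy.spatial.transform import Rotation as R
from workcell import monitor, vision, job
def cam(name):
    o=monitor.get_obs(); c=vision.camera(name); K=np.array(c["camera_matrix"])
    if name=="wrist":
        T=np.eye(4);T[:3,:3]=R.from_quat(o["tool_rot"]).as_matrix();T[:3,3]=o["eef_pos"]
        M=T@np.array(c["hand_eye"])
    else:
        M=np.eye(4);a=np.array(c["attitude"]);M[:3,:3]=a if a.shape==(3,3) else R.from_quat(a).as_matrix();M[:3,3]=c["eye"]
    return dict(im=c["color"],K=K,k1=c["k1"],M=M)
def save(c,n): cv2.imwrite("pics/"+n,cv2.cvtColor(c["im"],cv2.COLOR_RGB2BGR))
def ray(c,p):
    u=cv2.undistortPoints(np.array([[p]],float),c["K"],np.array([c["k1"],0,0,0.]))[0,0]
    d=c["M"][:3,:3]@np.array([u[0],-u[1],-1]); return c["M"][:3,3],d
def onz(c,p,z):
    e,d=ray(c,p); return e+d*(z-e[2])/d[2]
def proj(c,X):
    q=(np.asarray(X)-c["M"][:3,3])@c["M"][:3,:3]; q=np.array([q[0],-q[1],-q[2]])/-q[2]
    r2=q[0]**2+q[1]**2; f=1+c["k1"]*r2
    return (c["K"]@[q[0]*f,q[1]*f,1])[:2]
E
python3 - <<'E'
from h import *
for n in("scene","top","wrist"):
    c=cam(n); save(c,n+"0.png"); print(n,c["K"],c["k1"],c["M"].round(3))
o=monitor.get_obs();print(o)
E
```

```text
pics
scene [[448.29502479   0.         318.30835789]
 [  0.         448.29502479 195.81281744]
 [  0.           0.           1.        ]] -0.06923355020325116 [[-0.79  -0.506  0.346  0.94 ]
 [ 0.613 -0.661  0.433  0.509]
 [ 0.01   0.554  0.832  1.114]
 [ 0.     0.     0.     1.   ]]
top [[430.4860097    0.         316.66651586]
 [  0.         430.4860097  197.08628537]
 [  0.           0.           1.        ]] 0.004626702781543894 [[ 2.400e-02  9.800e-01 -1.990e-01  2.670e-01]
 [-1.000e+00  2.600e-02  6.000e-03  1.000e-03]
 [ 1.100e-02  1.990e-01  9.800e-01  1.215e+00]
 [ 0.000e+00  0.000e+00  0.000e+00  1.000e+00]]
wrist [[306.28976308   0.         320.82350264]
 [  0.         306.28976308 203.55282572]
 [  0.           0.           1.        ]] -0.04735317627410001 [[ 0.281  0.917  0.282  0.212]
 [-0.96   0.269  0.081 -0.459]
 [-0.002 -0.293  0.956  0.373]
 [ 0.     0.     0.     1.   ]]
{'clock': 0.15, 'joint_pos': array([-1.28494281e+00,  2.41306787e-01,  4.03430822e-03,  1.33518706e+00,
       -9.84831961e-06,  1.57078120e+00]), 'joint_vel': array([ 0.00062297, -0.00220573,  0.00366607, -0.000766  ,  0.00102578,
        0.00029835]), 'tau': array([ 1.21455130e-03, -3.72634864e+01,  2.52639180e+01,  1.24266394e-02,
       -4.58367731e-05,  5.39006152e-06]), 'eef_pos': array([ 0.14085159, -0.47925637,  0.23058429]), 'tool_rot': array([ 9.89801926e-01,  1.42448081e-01, -1.23321899e-04, -8.22423734e-04]), 'ft_force': array([ 1.13447749, -0.14382736,  0.36506415]), 'ft_torque': array([-0.04087125,  0.01405479,  0.01010013]), 'grasp_force': 0.0, 'grip_width': 0.08515146593432947}
```

View pics/scene0.png

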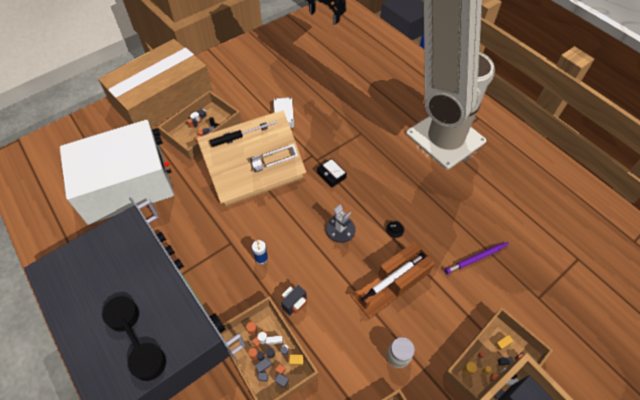

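View pics/top0.png

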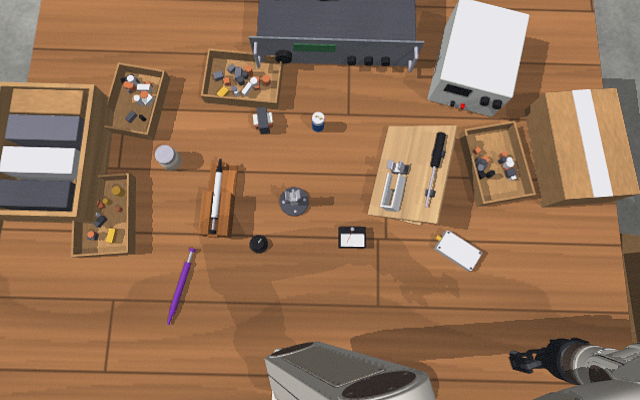

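Candidates for the pump: bare aluminium one in the wooden block at top (216,195) and scene (393,277); the purple look-alike is at top (182,285) and scene (476,258). The aluminium one in the block fits the description. Enlarging it along with the stand and rack to confirm.

```bash
python3 - <<'E'
import cv2,numpy as np
t=cv2.imread("pics/top0.png")
r=lambda x0,y0,x1,y1,w,h:cv2.resize(t[y0:y1,x0:x1],(w,h),interpolation=cv2.INTER_CUBIC)
a=r(180,150,330,250,600,400)[:, :]
a1=cv2.resize(t[150:250,190:240],(300,600),interpolation=cv2.INTER_CUBIC)
b=cv2.resize(t[180:220,270:320],(500,400)[:2],interpolation=cv2.INTER_CUBIC)[:, :250*2]
b=cv2.resize(t[180:220,275:315],(200,200),interpolation=cv2.INTER_CUBIC)
c=cv2.resize(t[120:220,365:465],(500,500),interpolation=cv2.INTER_CUBIC)
o=np.zeros((600,800,3),np.uint8);o[:,:300]=a1;o[:500,300:]=c;
o[500:600,300:400]=b[50:150,50:150]
cv2.imwrite("pics/crop1.png",o)
E
```

```text
(no output)
```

View pics/crop1.png

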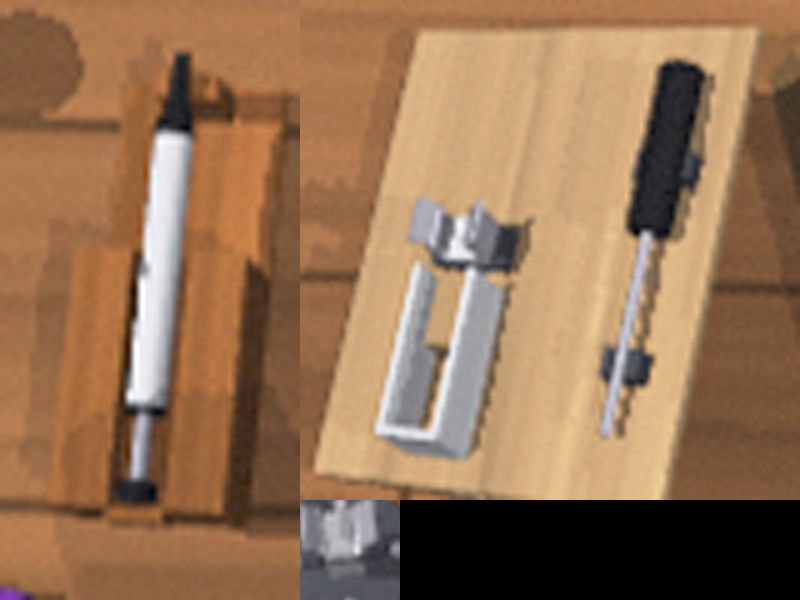

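Crop shows: bare aluminium pump in the block with black nozzle at top px (220,159) and button at (212.5,233), confirmed as the one meant. The free clip is at top px (396,166), with the guard on its −x side and the screwdriver to its right.

```bash
cat >> h.py <<'E'
def tri(rays):
    A=np.zeros((3,3));b=np.zeros(3)
    for e,d in rays:
        d=d/np.linalg.norm(d);P=np.eye(3)-np.outer(d,d);A+=P;b+=P@e
    x=np.linalg.solve(A,b); return x,[np.linalg.norm(np.cross(x-e,d/np.linalg.norm(d))) for e,d in rays]
E
python3 - <<'E'
from h import *
t=cam("top");s=cam("scene")
n=onz(t,(220.2,158.7),.055);b=onz(t,(212.5,233.3),.058);print("pump",n,b,np.linalg.norm(n-b),np.degrees(np.arctan2(*(n-b)[[1,0]])))
P=[]
for a,c in (((389,125.6),(222,200)),((457,125.6),(198,127)),((368,215),(304,177)),((437,219.6),(290,112))):
    x,e=tri([ray(t,a),ray(s,c)]);P.append(x);print("corner",x.round(3),np.round(e,3))
P=np.array(P);print(np.linalg.norm(P[0]-P[2]),np.linalg.norm(P[1]-P[0]))
print("stand z12",onz(t,(294,201),.012),onz(s,(341,229),.012))
x,e=tri([ray(t,(396,166)),ray(s,(256,163))]);print("clip",x,e)
# stand crop
im=cv2.cvtColor(s["im"],cv2.COLOR_RGB2BGR)
E
```

```text
pump [0.60458072 0.26597052 0.055     ] [0.39504908 0.27161087 0.058     ] 0.2096290118835129 -1.5419644684650773
corner [ 0.721 -0.209  0.038] [0.002 0.002]
corner [ 0.675 -0.361  0.18 ] [0.003 0.003]
corner [ 0.466 -0.155 -0.005] [0. 0.]
corner [ 0.425 -0.297  0.145] [0.014 0.014]
0.26402710356626286 0.21288546461604876
stand z12 [0.49805024 0.05796557 0.012     ] [0.49930365 0.06340442 0.012     ]
clip [ 0.58697741 -0.21915923  0.09325342] [np.float64(0.001392912516694483), np.float64(0.001392912516694466)]
```

>>> move_arm([
  [[0.03,0.02,0.05,-5,100],[0.08,0.05,0.08,-10,100],[0.13,0.09,0.1,-18,100],[0.18,0.13,0.1,-18,100],[0.23,0.16,0.1,-18,100]],
])

```text
clock: 0.88
eef_pos: [0.3684, -0.3209, 0.3321]
tool_rot: [1.0, -0.014, 0.001, 0.001]
ft_force: [0.7, -1.6, 0.4]
grip_width: 0.0854
grasp_force: 0.0
```

>>> move_arm([
  [[0.05,0.03,0,0,100],[0.1,0.06,0,0,100],[0.15,0.1,0,0,100],[0.18,0.12,0,0,100],[0.18,0.12,0,0,100]],
])

```text
clock: 1.5
eef_pos: [0.5489, -0.2, 0.3298]
tool_rot: [1.0, -0.012, -0.001, -0.0]
ft_force: [-0.7, -0.5, 0.5]
grip_width: 0.0853
grasp_force: 0.0
```

```bash
python3 - <<'E'
from h import *
import pickle
c=cam("wrist");o=monitor.get_obs();print(o["clock"],o["eef_pos"],o["tool_rot"],o["joint_pos"])
save(c,"w_rack.png");pickle.dump(c,open("w_rack.pkl","wb"))
E
```

```text
1.55 [ 0.54766465 -0.2011929   0.33029984] [ 9.99915461e-01 -1.29729613e-02 -8.71874236e-04 -1.15679138e-04] [-3.51872301e-01  4.06065730e-01  4.91356864e-01  1.65780894e+00
 -3.61508200e-04  2.81566732e+00]
```

View pics/w_rack.png

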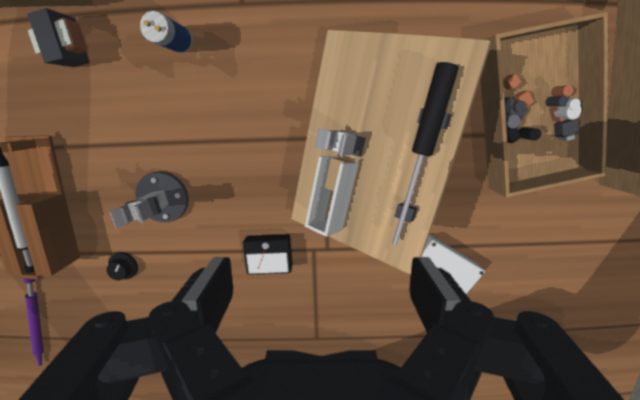

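The view shows the clip at (340,142), guard from about (340,160) to (320,230), the stand's clip at (135,210) over its base (160,195). I'll enlarge both.

```bash
python3 - <<'E'
import cv2,numpy as np
t=cv2.imread("pics/w_rack.png")
o=np.zeros((600,800,3),np.uint8)
a=cv2.resize(t[120:240,290:370],(400,600),interpolation=cv2.INTER_CUBIC)
b=cv2.resize(t[165:233,105:195],(400,302),interpolation=cv2.INTER_CUBIC)
o[:,:400]=a;o[:302,400:]=b;cv2.imwrite("pics/crop2.png",o)
E
```

```text
(no output)
```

View pics/crop2.png

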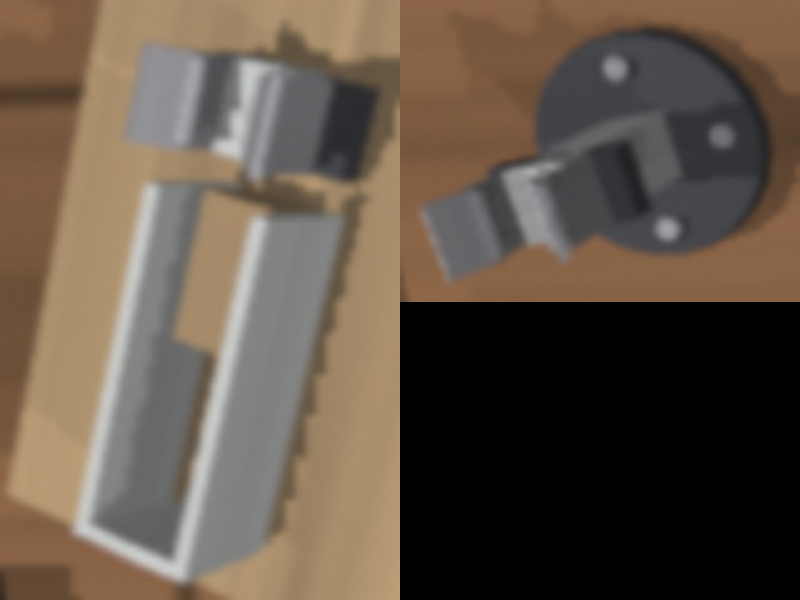

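Guard top edges: left (320.4,156.8)–(306,226), right (342,163)–(326.6,234.4); clip flares around (325–345,130–155). Stand clip jaws run roughly at 20° yaw. Next: a second view from between the two for stereo.

>>> move_arm([
  [[-0.01,0.06,0,10,100],[-0.02,0.1,0,20,100],[-0.03,0.13,0,30,100],[-0.03,0.15,0,30,100],[-0.03,0.15,0,30,100]],
])

```text
clock: 2.17
eef_pos: [0.5162, -0.0522, 0.3319]
tool_rot: [0.969, 0.245, 0.0, 0.0]
ft_force: [-0.1, 0.5, -0.0]
grip_width: 0.0855
grasp_force: 0.0
```

```bash
python3 - <<'E'
from h import *
import pickle
c=cam("wrist");o=monitor.get_obs();print(o["clock"],o["eef_pos"],o["joint_vel"].max())
pickle.dump(c,open("w2.pkl","wb"));save(c,"w2.png")
r=pickle.load(open("w_rack.pkl","rb"))
for X in ([.587,-.219,.093],[.498,.06,.1]): print(proj(c,X))
A=onz(r,(331.2,159.9),.09);print(A)
p=proj(c,[.55,-.21,.09]);q=proj(c,[.498,.06,.09])
im=cv2.imread("pics/w2.png")
def crop(p,w,h,W,H):
    x=int(np.clip(p[0]-w/2,0,640-w));y=int(np.clip(p[1]-h/2,0,400-h));print("off",x,y);return cv2.resize(im[y:y+h,x:x+w],(W,H),interpolation=cv2.INTER_CUBIC)
o=np.hstack([crop(p,100,150,400,600),crop(q,100,150,400,600)]);cv2.imwrite("pics/crop3.png",o)
E
```

```text
2.225 [ 0.51645551 -0.05293263  0.33176314] 0.015456973688540782
[460.50757631 184.69225296]
[231.88447248 142.33997735]
[ 0.56269952 -0.21331987  0.09      ]
off 387 129
off 184 66
```

View pics/crop3.png

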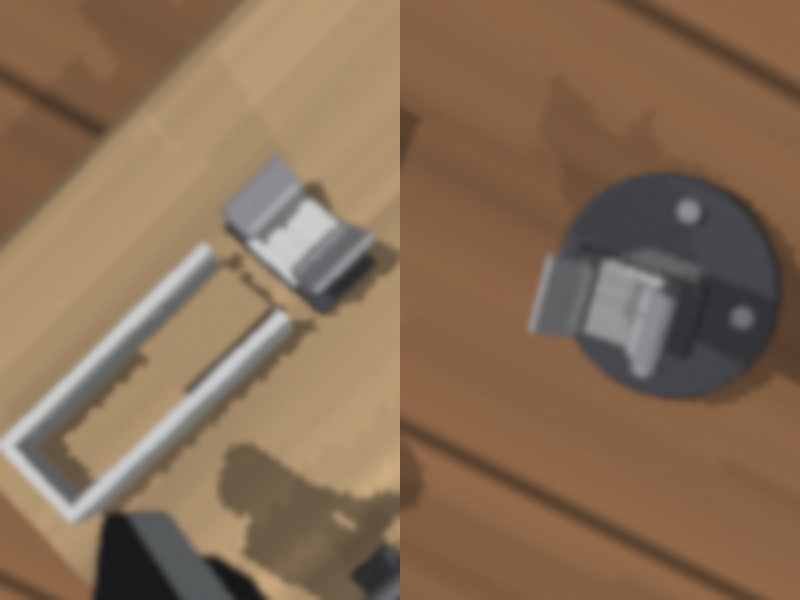

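```bash
python3 - <<'E'
from h import *
import pickle
r=pickle.load(open("w_rack.pkl","rb"));c=pickle.load(open("w2.pkl","rb"))
f1=lambda x,y:(290+x/5,120+y/5)
f2=lambda x,y:(387+x/4,129+y/4)
G=[]
for a,b in (((152,184),(208,248)),((78,530),(8,441)),((262,215),(284,313)),((183,575),(73,517))):
    x,e=tri([ray(r,f1(*a)),ray(c,f2(*b))]);G.append(x);print(x.round(4),np.round(e,4))
G=np.array(G)
near=(G[0]+G[2])/2;far=(G[1]+G[3])/2
d=far-near;print("len",np.linalg.norm(d),"yaw",np.degrees(np.arctan2(d[1],d[0])),"width",np.linalg.norm(G[0]-G[2]),np.linalg.norm(G[1]-G[3]))
w=(G[2]-G[0]+G[3]-G[1])/2;print("slope",np.degrees(np.arctan2(w[2],np.hypot(w[0],w[1]))),d[2])
X=d.copy();X[2]=0;X/=np.linalg.norm(X);U=np.cross([0,0,1],X)  # horizontal, upslope for x->-x
th=np.radians(35);Y=U*np.cos(th)+np.array([0,0,np.sin(th)]);Z=np.cross(X,Y);print(X,Y,Z)
seat=(near+far)/2-X*.068-Z*.006;print("rack seat",seat)
s1=lambda x,y:(105+(x-400)/4.444,165+y/4.444)
s2=lambda x,y:(184+(x-400)/4,66+y/4)
print("base",onz(r,s1(652,141),.010),onz(c,s2(670,285),.010))
J=[]
for a,b in (((422,207),(549,256)),((450,281),(532,333))):
    x,e=tri([ray(r,s1(*a)),ray(c,s2(*b))]);J.append(x);print("jaw",x.round(4),np.round(e,4))
d=J[0]-J[1];print("stand yaw",np.degrees(np.arctan2(d[1],d[0])),np.linalg.norm(d))
d=onz(c,s2(549,256),.104)-onz(c,s2(532,333),.104);print(np.degrees(np.arctan2(d[1],d[0])))
d=onz(r,s1(422,207),.104)-onz(r,s1(450,281),.104);print(np.degrees(np.arctan2(d[1],d[0])))
E
```

```text
[ 0.5668 -0.2     0.0909] [0.0003 0.0003]
[ 0.4775 -0.1779  0.0935] [0.001 0.001]
[ 0.5613 -0.2262  0.1069] [0.0001 0.0001]
[ 0.4692 -0.2054  0.1077] [0.0002 0.0002]
len 0.09322760693595518 yaw 166.69956989320497 width 0.031212491845312298 0.03212230909011057
slope 28.56305402132095 0.0017251676180386477
[-0.97317715  0.23005704  0.        ] [-0.1884517  -0.79718005  0.57357644] [0.1319553  0.55819148 0.81915204]
rack seat [ 0.58406106 -0.22136466  0.09481299]
base [0.49874636 0.05410979 0.01      ] [0.49865495 0.0555488  0.01      ]
jaw [0.5054 0.0768 0.1015] [0.0003 0.0003]
jaw [0.4827 0.0719 0.1037] [0.0001 0.0001]
stand yaw 12.303558251635089 0.023395229201665462
10.74780280716816
7.981734525317033
```

>>> move_arm([
  [[0.0,0.03,0,10,100],[0.0,0.06,0,20,100],[0.0,0.09,0,30,100],[0.01,0.12,0,40,100],[0.01,0.15,0,50,100]],
])

```text
clock: 2.85
eef_pos: [0.5278, 0.0969, 0.331]
tool_rot: [0.774, 0.633, -0.0, 0.0]
ft_force: [-0.5, 0.5, 0.4]
grip_width: 0.0856
grasp_force: 0.0
```

>>> move_arm([
  [[0.0,0.03,0,10,100],[0.0,0.06,0,20,100],[0.0,0.09,0,30,100],[0.01,0.12,0,40,100],[0.01,0.15,0,50,100]],
])

```text
clock: 3.48
eef_pos: [0.5383, 0.2469, 0.3309]
tool_rot: [0.434, 0.901, -0.0, 0.0]
ft_force: [0.2, -0.1, 0.4]
grip_width: 0.085
grasp_force: 0.0
```

>>> move_arm([
  [[0.0,0.01,-0.03,10,100],[0.0,0.02,-0.06,20,100],[0.0,0.02,-0.09,30,100],[0.0,0.02,-0.11,40,100],[0.0,0.02,-0.13,50,100]],
])

```text
clock: 4.1
eef_pos: [0.5378, 0.2659, 0.2002]
tool_rot: [0.013, 1.0, -0.0, -0.0]
ft_force: [-1.4, -0.2, 0.6]
grip_width: 0.0853
grasp_force: 0.0
```

```bash
python3 - <<'E'
from h import *
import pickle
c=cam("wrist");o=monitor.get_obs();print(o["clock"],o["eef_pos"],o["tool_rot"],o["joint_pos"],abs(o["joint_vel"]).max())
pickle.dump(c,open("w3.pkl","wb"));save(c,"w3.png")
E
```

```text
4.15 [0.53647888 0.26525147 0.19722333] [ 0.01083002  0.99993722 -0.00156162 -0.00241295] [ 4.59484877e-01  4.57325576e-01  2.27980814e-01  1.34716886e+00
 -5.97200773e-04  4.81147137e-01] 0.2822435979843397
```

View pics/w3.png

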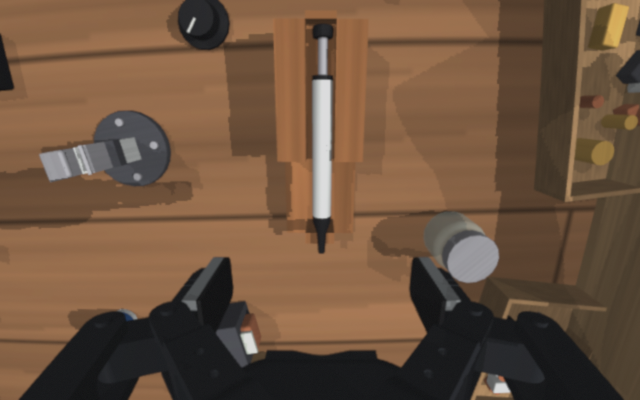

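Pump lies vertically in this view: barrel ends at (322,77) and (321,219), tip (321,252). Stand clip at (80,160), base (132,148).

```bash
python3 - <<'E'
from h import *
import pickle
c=pickle.load(open("w3.pkl","rb"))
a=onz(c,(322,77),.055);b=onz(c,(321,219),.055);t=onz(c,(321,252),.055)
print(a,b,t,np.linalg.norm(a-b),"mid",(a+b)/2,"yaw",np.degrees(np.arctan2(*(b-a)[[1,0]])))
print("base",onz(c,(132,148),.01))
o=monitor.get_obs();print(o["eef_pos"],R.from_quat(o["tool_rot"]).as_matrix()[:,1])
E
```

```text
[0.43468078 0.26919564 0.055     ] [0.56681643 0.26493733 0.055     ] [0.60302021 0.26401151 0.055     ] 0.13220424636163178 mid [0.5007486  0.26706649 0.055     ] yaw -1.8458216330981692
base [0.49553837 0.05945797 0.01      ]
[0.53647888 0.26525147 0.19722333] [ 0.02165114  0.99976054 -0.00317532]
```

>>> move_arm([
  [[0.001,0.0,-0.04,0,100],[0.001,0.0,-0.08,0,100],[0.001,0.0,-0.12,0,70],[0.001,0.0,-0.14,0,70],[0.001,0.0,-0.14,0,70]],
])

```text
clock: 4.78
eef_pos: [0.5374, 0.2659, 0.0595]
tool_rot: [0.016, 1.0, -0.001, -0.002]
ft_force: [0.4, 0.1, 0.4]
grip_width: 0.06
grasp_force: 0.0
```

```bash
python3 - <<'E'
from h import *
o=monitor.get_obs();print(o["eef_pos"],R.from_quat(o["tool_rot"]).as_matrix()[:,1],o["ft_force"])
E
```

```text
[0.53737876 0.26586686 0.05953883] [ 0.03206531  0.99948293 -0.00238698] [0.44483853 0.1238989  0.39782701]
```

>>> move_arm([
  [[0.001,0.0,-0.015,0,70],[0.001,0.0,-0.023,0,60],[0.001,0.0,-0.023,0,30],[0.001,0.0,-0.023,0,0],[0.001,0.0,-0.023,0,0]],
])

```text
clock: 5.4
eef_pos: [0.5394, 0.2681, 0.0388]
tool_rot: [0.014, 1.0, 0.0, 0.0]
ft_force: [-0.6, -0.4, -0.5]
grip_width: 0.0161
grasp_force: 58.4
```

>>> move_arm([
  [[0,0,0,0,0],[0,0,0,0,0],[0,0,0.02,0,0],[0,0,0.05,0,0],[0,0,0.1,0,0]],
])

```text
clock: 6.02
eef_pos: [0.5375, 0.2671, 0.1369]
tool_rot: [0.014, 1.0, -0.001, -0.002]
ft_force: [0.6, 0.1, -1.0]
grip_width: 0.0165
grasp_force: 58.5
```

>>> move_arm([
  [[0,-0.04,0.02,5,0],[0,-0.08,0.04,10,0],[0,-0.12,0.06,14,0],[-0.003,-0.143,0.06,14,0],[-0.003,-0.143,0.06,14,0]],
])

```text
clock: 6.65
eef_pos: [0.536, 0.1234, 0.1986]
tool_rot: [-0.106, 0.994, 0.0, 0.0]
ft_force: [-0.3, 0.3, -1.3]
grip_width: 0.0162
grasp_force: 58.6
```

>>> move_arm([
  [[0,0,0,0,0],[0,0,0,0,0]],
])

```text
clock: 6.9
eef_pos: [0.536, 0.1258, 0.1978]
tool_rot: [-0.108, 0.994, 0.0, -0.0]
ft_force: [-0.4, 0.7, -0.8]
grip_width: 0.016
grasp_force: 58.6
```

```bash
python3 - <<'E'
from h import *
import pickle
c=cam("wrist");o=monitor.get_obs();print(o["clock"],o["eef_pos"],R.from_quat(o["tool_rot"]).as_matrix()[:,1],o["joint_pos"][5],abs(o["joint_vel"]).max())
pickle.dump(c,open("w4.pkl","wb"));save(c,"w4.png")
cv2.imwrite("pics/w4b.png",cv2.resize(cv2.imread("pics/w4.png")[:300,100:500],(800,600),interpolation=cv2.INTER_CUBIC))
E
```

```text
6.95 [0.5359898  0.12579901 0.19782279] [-2.15671969e-01  9.76465858e-01  1.74521682e-04] 0.013050444599023084 0.002131297963895068
```

View pics/w4b.png

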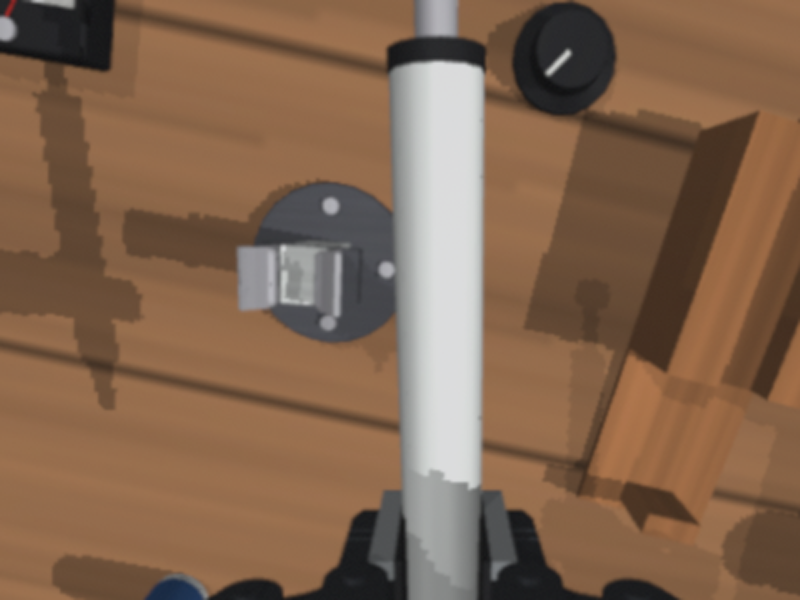

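The view shows the stand clip with left flare edge at crop (238,248)–(240,310), right jaw edge at (340,250)–(338,315), base centre (333,262), and the pump axis from (437,60) to (442,480).

```bash
python3 - <<'E'
from h import *
import pickle
c=pickle.load(open("w4.pkl","rb"))
f=lambda x,y:(100+x/2,y/2)
yaw=lambda a,b:np.degrees(np.arctan2(*(a-b)[[1,0]]))
L=[onz(c,f(238,248),.104),onz(c,f(240,310),.104)];Q=[onz(c,f(342,250),.104),onz(c,f(339,316),.104)]
print("L",L,yaw(L[1],L[0]));print("R",Q,yaw(Q[1],Q[0]));print("clip mid",sum(L+Q)/4)
print("base",onz(c,f(333,262),.01), "seatblock", onz(c,f(298,273),.076))
a=onz(c,f(437,68),.2153);b=onz(c,f(442.5,480),.2153);print("pump end",a,b,yaw(b,a))
u=(b-a)/np.linalg.norm(b-a);print("mid",a+u*.065)
m=a+u*.065;o=monitor.get_obs();print("tool->mid",m-o["eef_pos"])
E
```

```text
L [array([0.48850527, 0.03674949, 0.104     ]), array([0.51157736, 0.04044719, 0.104     ])] 9.105219245788954
R [array([0.48102115, 0.07525581, 0.104     ]), array([0.50574963, 0.07837538, 0.104     ])] 7.190056889770958
clip mid [0.49671335 0.05770697 0.104     ]
base [0.49549004 0.05807767 0.01      ] seatblock [0.49653744 0.05454449 0.076     ]
pump end [0.4361912 0.1027323 0.2153   ] [0.51623681 0.12142276 0.2153    ] 13.142950362889268
mid [0.49948857 0.11751209 0.2153    ]
tool->mid [-0.03650122 -0.00828692  0.01747721]
```

>>> move_arm([
  [[-0.002,-0.04,0,-3,0],[-0.002,-0.063,-0.01,-3,0],[-0.002,-0.063,-0.06,-3,0],[-0.002,-0.063,-0.1,-3,0],[-0.002,-0.063,-0.1,-3,0]],
])

```text
clock: 7.58
eef_pos: [0.531, 0.0621, 0.095]
tool_rot: [-0.082, 0.997, -0.0, -0.004]
ft_force: [-0.4, -0.7, -1.2]
grip_width: 0.016
grasp_force: 58.7
```

>>> move_arm([
  [[0,0,-0.005,0,0],[0,0,-0.01,0,0],[0,0,-0.01,0,0]],
])

```text
clock: 7.95
eef_pos: [0.5347, 0.0621, 0.0891]
tool_rot: [-0.082, 0.997, 0.0, 0.001]
ft_force: [-0.4, 0.3, -0.6]
grip_width: 0.0161
grasp_force: 58.7
```

>>> move_arm([
  [[0,0,-0.003,0,0],[0,0,-0.006,0,0],[0,0,-0.009,0,0],[0,0,-0.009,0,0]],
])

```text
clock: 8.45
eef_pos: [0.5343, 0.0625, 0.0793]
tool_rot: [-0.082, 0.997, 0.001, 0.0]
ft_force: [0.2, 2.6, 0.2]
grip_width: 0.0163
grasp_force: 58.8
```

>>> move_arm([
  [[0,0,-0.003,0,0],[0,0,-0.006,0,0],[0,0,-0.006,0,0]],
])

```text
clock: 8.82
eef_pos: [0.5342, 0.0621, 0.0729]
tool_rot: [-0.082, 0.997, 0.0, 0.0]
ft_force: [1.0, 2.8, 0.4]
grip_width: 0.016
grasp_force: 58.7
```

>>> move_arm([
  [[0,0.001,-0.002,0,0],[0,0.0015,-0.004,0,0],[0,0.0015,-0.006,0,0],[0,0.0015,-0.006,0,0]],
])

```text
clock: 9.32
eef_pos: [0.534, 0.0628, 0.068]
tool_rot: [-0.082, 0.997, -0.001, 0.0]
ft_force: [-2.1, 0.4, 6.7]
grip_width: 0.0159
grasp_force: 59.5
```

>>> move_arm([
  [[0,0,-0.001,0,0],[0,0,-0.002,0,0],[0,0,-0.002,0,0]],
])

```text
clock: 9.7
eef_pos: [0.5342, 0.0627, 0.0673]
tool_rot: [-0.082, 0.997, -0.001, 0.001]
ft_force: [-3.4, -1.3, 14.6]
grip_width: 0.0162
grasp_force: 60.3
```

>>> move_arm([
  [[0,0,0.002,0,0],[0,0,0.002,0,20],[0,0,0.002,0,50],[0,0,0.002,0,50],[0,0,0.03,0,50]],
])

```text
clock: 10.32
eef_pos: [0.5318, 0.063, 0.0928]
tool_rot: [-0.082, 0.997, -0.0, -0.003]
ft_force: [-0.1, -0.1, 1.2]
grip_width: 0.0427
grasp_force: 0.0
```

>>> move_arm([
  [[0,0,0.04,0,70],[-0.02,-0.003,0.08,0,100],[-0.05,-0.008,0.1,0,100],[-0.075,-0.012,0.1,0,100],[-0.075,-0.012,0.1,0,100]],
])

```text
clock: 10.95
eef_pos: [0.4578, 0.0511, 0.1954]
tool_rot: [-0.082, 0.997, -0.0, -0.0]
ft_force: [1.3, -0.2, -0.0]
grip_width: 0.0855
grasp_force: 0.0
```

>>> move_arm([
  [[0,0,0,0,100],[0,0,0,0,100]],
])

```text
clock: 11.2
eef_pos: [0.4599, 0.0515, 0.1948]
tool_rot: [-0.082, 0.997, -0.0, -0.0]
ft_force: [0.7, 0.3, -0.2]
grip_width: 0.085
grasp_force: 0.0
```

```bash
python3 - <<'E'
from h import *
import pickle
c=cam("wrist");o=monitor.get_obs();print(o["clock"],o["eef_pos"],R.from_quat(o["tool_rot"]).as_matrix()[:,1],o["joint_pos"][5],abs(o["joint_vel"]).max())
pickle.dump(c,open("w5.pkl","wb"));save(c,"w5.png")
t=cam("top");s=cam("scene");pickle.dump((t,s),open("ts5.pkl","wb"))
im=cv2.imread("pics/w5.png")[:, :]
big=np.zeros((600,800,3),np.uint8)
big[:350,:560]=cv2.resize(im,(560,350))
g=lambda x:cv2.cvtColor(x["im"],cv2.COLOR_RGB2BGR)
big[350:600,:400]=cv2.resize(g(t)[150:250,220:380],(400,250),interpolation=cv2.INTER_CUBIC)
big[350:600,400:]=cv2.resize(g(s)[160:260,260:420],(400,250),interpolation=cv2.INTER_CUBIC)
cv2.imwrite("pics/five.png",big)
E
```

```text
11.25 [0.45977257 0.05147679 0.19481187] [-1.62892190e-01  9.86643874e-01 -3.29740148e-06] -0.05210589833758447 0.003321111204115916
```

View pics/five.png

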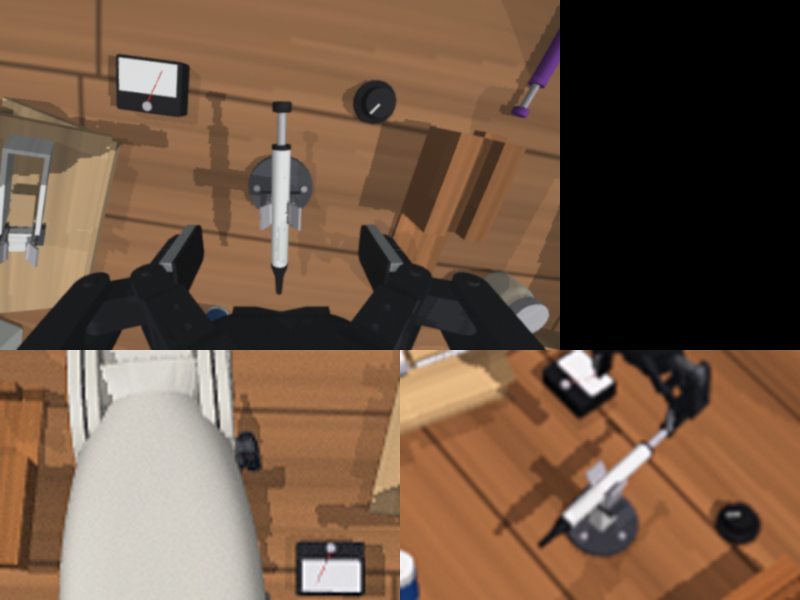

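The pump sits between both jaws of the stand clip, barrel ends at wrist px (321,168) and (320,304), tip (319,334).

```bash
python3 - <<'E'
from h import *
import pickle
c=pickle.load(open("w5.pkl","rb"))
k=1/.875
p=[onz(c,(x*k,y*k),.085) for x,y in((281,146),(280,266),(279,292),(282.5,103))]
for q in p:print(q)
d=p[1]-p[0];print(np.linalg.norm(d),np.linalg.norm(p[2]-p[3]),"yaw",np.degrees(np.arctan2(d[1],d[0])),"mid",(p[0]+p[1])/2)
X=d/np.linalg.norm(d);print("grasp -38",(p[0]+p[1])/2-.038*X)
# clip centre from flares, top z .104
print("flares",onz(c,(265*k,215*k),.1),onz(c,(295*k,216*k),.1))
E
```

```text
[0.43040443 0.04667621 0.085     ]
[0.56177555 0.06721775 0.085     ]
[0.59648386 0.07173937 0.085     ]
[0.39121175 0.04159754 0.085     ]
0.13296738033155306 0.20747329176489987 yaw 8.886960398593438 mid [0.49608999 0.05694698 0.085     ]
grasp -38 [0.45854618 0.05107653 0.085     ]
flares [0.49661654 0.04190249 0.1       ] [0.49295205 0.07069928 0.1       ]
```

>>> move_arm([
  [[0,0,-0.05,0,90],[0,0,-0.1,0,70],[0,0,-0.12,0,60],[0,0,-0.127,0,60],[0,0,-0.127,0,50]],
])

```text
clock: 11.98
eef_pos: [0.4595, 0.0514, 0.0684]
tool_rot: [-0.082, 0.997, -0.0, -0.0]
ft_force: [0.5, -0.1, 0.4]
grip_width: 0.0427
grasp_force: 0.0
```

>>> move_arm([
  [[0,0,0,0,30],[0,0,0,0,0],[0,0,0,0,0],[0,0,0,0,0]],
])

```text
clock: 12.48
eef_pos: [0.4602, 0.0514, 0.0693]
tool_rot: [-0.082, 0.997, -0.0, 0.001]
ft_force: [1.1, -1.7, 5.2]
grip_width: 0.0161
grasp_force: 58.6
```

>>> move_arm([
  [[0,0,0.005,0,0],[0,0,0.01,0,0],[0,0,0.02,0,0],[0,0,0.05,0,0],[0,0,0.1,0,0]],
])

```text
clock: 13.1
eef_pos: [0.4576, 0.0515, 0.1685]
tool_rot: [-0.082, 0.997, 0.0, -0.002]
ft_force: [0.6, 0.0, -0.9]
grip_width: 0.0161
grasp_force: 59.1
```

>>> move_arm([
  [[0,0,0.04,0,0],[0,0,0.06,0,0],[0,0,0.06,0,0],[0,0,0.06,0,0]],
])

```text
clock: 13.6
eef_pos: [0.4585, 0.0514, 0.2276]
tool_rot: [-0.082, 0.997, 0.0, -0.001]
ft_force: [-0.4, -0.2, -1.2]
grip_width: 0.016
grasp_force: 59.1
```

```bash
python3 - <<'E'
from h import *
import pickle
o=monitor.get_obs();t=R.from_quat(o["tool_rot"]).as_matrix()
y=t[:,1];X=np.array([y[1],-y[0],0]);tcp=o["eef_pos"];print(o["clock"],tcp,X,o["joint_pos"][5],o["ft_force"],o["grip_width"])
s=cam("scene")
# expected pump line in scene: midpoint & tip from tool
ex=lambda a:proj(s,tcp+np.array([0,0,.0165])+X*(.0365+a))
for a in(-.105,-.065,0,.065,.105):print(a,ex(a).round(1))
g=s["im"].astype(int);hsv=cv2.cvtColor(s["im"],cv2.COLOR_RGB2HSV)
m=((hsv[...,1]<40)&(hsv[...,2]>140)).astype(np.uint8)
a,b=ex(-.04),ex(.065);box=np.zeros_like(m);cv2.line(box,tuple(int(v) for v in a),tuple(int(v) for v in b),1,24);m&=box
n,l,st,ce=cv2.connectedComponentsWithStats(m);i=1+st[1:,4].argmax();print(st[i],ce[i])
v=cv2.fitLine(np.argwhere(l==i)[:,::-1].astype(np.float32),cv2.DIST_L2,0,.01,.01).ravel();print("line",v,"expected",(b-a)/np.linalg.norm(b-a))
pr=(np.argwhere(l==i)[:,::-1]-v[2:])@v[:2];print("ends",v[2:]+v[:2]*pr.min(),v[2:]+v[:2]*pr.max())
E
```

```text
13.6 [0.45845789 0.05143965 0.22762167] [0.98661922 0.16304118 0.        ] -0.05218904523474365 [-0.39316861 -0.18551723 -1.23267283] 0.015980937044218522
-0.105 [373.5 153.6]
-0.065 [363.3 162.8]
0 [346.  178.4]
0.065 [327.8 194.9]
0.105 [316.1 205.4]
[328 169  28  28 245] [341.85714286 182.98367347]
line [  0.74992085  -0.6615276  341.85715    182.98367   ] expected [-0.74166049  0.67077547]
ends [329.09511427 194.2414435 ] [356.18564828 170.34407438]
```

>>> move_arm([
  [[0.006,-0.01,0,-10,0],[0.012,-0.02,0,-20,0],[0.018,-0.03,0,-30,0],[0.024,-0.04,0,-40,0],[0.03,-0.05,0,-50,0]],
])

```text
clock: 14.28
eef_pos: [0.4884, 0.0011, 0.2267]
tool_rot: [0.35, 0.937, -0.0, -0.002]
ft_force: [0.2, -0.3, -1.3]
grip_width: 0.0158
grasp_force: 59.1
```

>>> move_arm([
  [[0.006,-0.01,0,-10,0],[0.012,-0.02,0,-20,0],[0.018,-0.03,0,-30,0],[0.024,-0.04,0,-40,0],[0.03,-0.05,0,-50,0]],
])

```text
clock: 14.9
eef_pos: [0.5184, -0.0488, 0.2266]
tool_rot: [0.713, 0.701, -0.001, -0.001]
ft_force: [0.1, 0.4, -1.9]
grip_width: 0.0159
grasp_force: 59.1
```

>>> move_arm([
  [[0.01,-0.015,0,-10,0],[0.02,-0.03,0,-20,0],[0.03,-0.045,0,-30,0],[0.04,-0.06,0,-40,0],[0.05,-0.08,0,-50,0]],
])

```text
clock: 15.52
eef_pos: [0.5687, -0.1287, 0.2264]
tool_rot: [0.942, 0.334, -0.001, -0.001]
ft_force: [0.2, -0.3, -0.4]
grip_width: 0.0162
grasp_force: 59.1
```

>>> move_arm([
  [[0.01,-0.015,0,-10,0],[0.02,-0.03,0,-20,0],[0.03,-0.045,0,-30,0],[0.045,-0.06,0,-40,0],[0.058,-0.073,0,-50,0]],
])

```text
clock: 16.15
eef_pos: [0.6269, -0.202, 0.2261]
tool_rot: [0.995, -0.096, -0.002, -0.0]
ft_force: [-0.1, -0.6, -0.6]
grip_width: 0.0162
grasp_force: 59.1
```

>>> move_arm([
  [[0,0,-0.01,-3,0],[0,0,-0.02,-3,0],[0,0,-0.02,-3,0],[0,0,-0.02,-3,0]],
])

```text
clock: 16.65
eef_pos: [0.627, -0.2014, 0.2082]
tool_rot: [0.993, -0.118, -0.0, -0.0]
ft_force: [-0.4, 0.0, -0.4]
grip_width: 0.0157
grasp_force: 59.1
```

```bash
python3 - <<'E'
from h import *
import pickle
c=cam("wrist");o=monitor.get_obs();t=R.from_quat(o["tool_rot"]).as_matrix();y=t[:,1]
print(o["clock"],o["eef_pos"],y,"pump yaw",np.degrees(np.arctan2(-y[0],y[1])),o["joint_pos"][5],o["ft_force"])
pickle.dump(c,open("w6.pkl","wb"));save(c,"w6.png")
cv2.imwrite("pics/w6b.png",cv2.resize(cv2.imread("pics/w6.png")[:300,120:520],(800,600),interpolation=cv2.INTER_CUBIC))
S=np.array([.584,-.2214,.0948]);X=np.array([-.973,.230,0]);Y=np.array([-.188,-.797,.574]);Z=np.array([.132,.558,.819])
for x in(.022,.114):
  for yy in(-.0155,.0155): print(x,yy,proj(c,S+x*X+yy*Y+.006*Z).round(1))
E
```

```text
16.7 [ 0.6271805  -0.20147101  0.2086205 ] [-2.34976802e-01 -9.72000976e-01  6.58150110e-05] pump yaw 166.40974464211237 3.0679816928622623 [-0.59676022 -0.15000194 -1.07429817]
0.022 -0.0155 [335.  258.6]
0.022 0.0155 [364.5 267.7]
0.114 -0.0155 [334.2 338.4]
0.114 0.0155 [360.7 350.9]
```

>>> move_arm([
  [[-0.001,-0.003,-0.04,0,0],[-0.001,-0.003,-0.07,0,0],[-0.001,-0.003,-0.093,0,0],[-0.001,-0.003,-0.093,0,0],[-0.001,-0.003,-0.093,0,0]],
])

```text
clock: 17.32
eef_pos: [0.627, -0.2048, 0.1169]
tool_rot: [0.993, -0.119, 0.001, 0.0]
ft_force: [-0.5, -0.7, -0.5]
grip_width: 0.016
grasp_force: 59.1
```

```bash
python3 - <<'E'
from h import *
import pickle
c=cam("wrist");o=monitor.get_obs();print(o["clock"],o["eef_pos"],o["ft_force"]);save(c,"w7.png")
s=cam("scene");pickle.dump(s,open("s7.pkl","wb"))
big=np.zeros((600,800,3),np.uint8)
big[:300,:480]=cv2.resize(cv2.imread("pics/w7.png"),(480,300))
im=cv2.cvtColor(s["im"],cv2.COLOR_RGB2BGR);cv2.imwrite("pics/s7.png",im)
S=np.array([.584,-.2214,.0948]);X=np.array([-.973,.230,0]);Y=np.array([-.188,-.797,.574]);Z=np.array([.132,.558,.819])
for x in(.022,.114):
  for yy in(-.0155,.0155): print(x,yy,proj(s,S+x*X+yy*Y+.006*Z).round(1))
M=o["eef_pos"]+np.array([0,0,.0165])+.037*X;print("M rel rack",(M-S)@np.array([X,Y,Z]).T, proj(s,M),proj(s,M+.105*X))
E
```

```text
17.375 [ 0.62726565 -0.2049615   0.11726599] [-0.33197497 -0.34943652 -0.89918397]
0.022 -0.0155 [266.1 164.3]
0.022 0.0155 [262.4 154.1]
0.114 -0.0155 [295.6 154.1]
0.114 0.0155 [292. 144.]
M rel rack [-0.00133035  0.00111677  0.04679334] [258.15361445 160.08555423] [293.06529875 148.11978991]
```

>>> move_arm([
  [[-0.002,-0.004,-0.007,0,0],[-0.003,-0.008,-0.013,0,0],[-0.004,-0.011,-0.0185,0,0],[-0.004,-0.011,-0.0185,0,0]],
])

```text
clock: 17.92
eef_pos: [0.6214, -0.2159, 0.0958]
tool_rot: [0.993, -0.119, -0.001, -0.0]
ft_force: [-0.5, 1.0, -0.5]
grip_width: 0.0163
grasp_force: 59.1
```

```bash
cat > rel.py <<'E'
from h import *
S=np.array([.584,-.2214,.0948]);X=np.array([-.973,.230,0]);Y=np.array([-.188,-.797,.574]);Z=np.array([.132,.558,.819]);B=np.array([X,Y,Z])
o=monitor.get_obs();M=o["eef_pos"]+np.array([0,0,.0165])+.037*X
print(o["clock"],o["eef_pos"],"rel mm",((M-S)@B.T*1e3).round(1),"F rack",((o["ft_force"]+[0,0,.9])@B.T).round(1),o["ft_torque"].round(2))
E
python3 rel.py
```

```text
17.925 [ 0.62137069 -0.21585258  0.0957679 ] rel mm [ 1.9 -1.4 22.3] F rack [ 0.7 -0.5  0.8] [-0.    0.01  0.01]
```

>>> move_arm([
  [[-0.0005,-0.002,-0.003,0,0],[-0.001,-0.004,-0.006,0,0],[-0.0013,-0.0056,-0.008,0,0],[-0.0013,-0.0056,-0.008,0,0]],
])

```text
clock: 18.42
eef_pos: [0.6207, -0.2214, 0.0888]
tool_rot: [0.993, -0.119, -0.0, 0.0]
ft_force: [0.1, -0.1, -0.3]
grip_width: 0.016
grasp_force: 59.1
```

```bash
python3 rel.py
```

```text
18.425 [ 0.6207419  -0.22141528  0.08883147] rel mm [ 1.2 -0.9 13.5] F rack [-0.1  0.4  0.4] [-0.1  -0.    0.03]
```

>>> move_arm([
  [[0,-0.002,-0.002,0,0],[0,-0.004,-0.004,0,0],[0,-0.005,-0.0052,0,0],[0,-0.005,-0.0052,0,0]],
])

```text
clock: 18.92
eef_pos: [0.6211, -0.2262, 0.0835]
tool_rot: [0.993, -0.119, 0.0, 0.0]
ft_force: [1.1, 1.5, 0.8]
grip_width: 0.0159
grasp_force: 59.3
```

```bash
python3 rel.py
```

```text
18.925 [ 0.62108485 -0.22622279  0.08348144] rel mm [-0.2 -0.2  6.4] F rack [-0.7 -0.5  2.4] [ 0.41 -0.22 -0.08]
```

>>> move_arm([
  [[-0.0003,-0.001,-0.0016,0,0],[-0.0005,-0.0022,-0.0033,0,0],[-0.0008,-0.0033,-0.005,0,0],[-0.0008,-0.0033,-0.005,0,0]],
])

```text
clock: 19.42
eef_pos: [0.6198, -0.2294, 0.0787]
tool_rot: [0.993, -0.119, -0.0, -0.0]
ft_force: [-0.9, 1.9, 2.4]
grip_width: 0.0164
grasp_force: 59.6
```

```bash
python3 rel.py
```

```text
19.425 [ 0.61984883 -0.22937776  0.07873929] rel mm [ 0.3 -0.1  0.6] F rack [1.4 0.5 3.6] [ 0.49  0.2  -0.05]
```

>>> move_arm([
  [[-0.0002,-0.0009,-0.0012,0,0],[-0.0004,-0.0017,-0.0025,0,0],[-0.0004,-0.0017,-0.0025,0,0]],
])

```text
clock: 19.8
eef_pos: [0.62, -0.2295, 0.078]
tool_rot: [0.993, -0.118, 0.001, -0.001]
ft_force: [-0.8, 7.7, 9.4]
grip_width: 0.0162
grasp_force: 60.6
```

```bash
python3 rel.py
```

```text
19.8 [ 0.62000415 -0.22950919  0.07796365] rel mm [ 0.1 -0.5 -0.1] F rack [ 2.5 -0.1 12.7] [ 1.44  0.66 -0.19]
```

>>> move_arm([
  [[-0.0002,-0.0008,-0.0012,0,0],[-0.0002,-0.0008,-0.0012,0,0],[0.0003,0.0014,0.002,0,0],[0.0003,0.0014,0.002,0,0]],
])

```text
clock: 20.3
eef_pos: [0.6201, -0.2295, 0.0786]
tool_rot: [0.993, -0.118, 0.0, -0.0]
ft_force: [-0.8, 3.6, 5.4]
grip_width: 0.0157
grasp_force: 59.8
```

```bash
python3 rel.py
```

```text
20.3 [ 0.62014804 -0.22949377  0.07858244] rel mm [-0.  -0.2  0.5] F rack [1.6 0.9 7.1] [ 0.75  0.24 -0.08]
```

Seated against the stop; release with a small opening, lift straight up, then look.

>>> move_arm([
  [[0.0002,0.0008,0.0012,0,10],[0.0002,0.0008,0.0012,0,30],[0.0002,0.0008,0.0012,0,35],[0.0002,0.0008,0.0012,0,35],[0.0002,0.0008,0.0112,0,35]],
])

```text
clock: 20.92
eef_pos: [0.6192, -0.2289, 0.0884]
tool_rot: [0.993, -0.119, -0.001, -0.0]
ft_force: [-1.4, -0.3, 0.7]
grip_width: 0.0296
grasp_force: 0.0
```

>>> move_arm([
  [[0,0,0.03,0,35],[0,0,0.07,0,35],[-0.02,0,0.12,0,50],[-0.06,0.03,0.17,0,50],[-0.11,0.05,0.2,0,50]],
])

```text
clock: 21.55
eef_pos: [0.5157, -0.181, 0.2886]
tool_rot: [0.993, -0.118, 0.002, 0.0]
ft_force: [-0.2, 0.1, 0.6]
grip_width: 0.0428
grasp_force: 0.0
```

>>> move_arm([
  [[-0.04,0.04,0,0,50],[-0.08,0.08,0,0,50],[-0.1,0.1,0,0,50],[-0.1,0.1,0,0,50],[-0.1,0.1,0,0,50]],
])

```text
clock: 22.18
eef_pos: [0.414, -0.0925, 0.2864]
tool_rot: [0.994, -0.112, 0.002, -0.004]
ft_force: [0.1, 0.3, -0.1]
grip_width: 0.0428
grasp_force: 0.0
```

```bash
python3 - <<'E'
from h import *
c=cam("wrist");s=cam("scene")
S=np.array([.584,-.2214,.0948]);X=np.array([-.973,.230,0])
big=np.zeros((600,800,3),np.uint8)
g=lambda x:cv2.cvtColor(x["im"],cv2.COLOR_RGB2BGR)
p=proj(c,S).astype(int);x=int(np.clip(p[0]-80,0,480));y=int(np.clip(p[1]-80,0,250));print("w",x,y)
big[:,:640]=cv2.resize(g(c)[y:y+150,x:x+160],(640,600),interpolation=cv2.INTER_CUBIC)
big[:300,640:]=cv2.resize(g(s)[90:210,225:289],(160,300),interpolation=cv2.INTER_CUBIC)
big[:,480:]=cv2.resize(g(s)[100:220,220:284],(320,600),interpolation=cv2.INTER_CUBIC)
cv2.imwrite("pics/final.png",big)
for n,a in(("tail",-.065),("mid",0),("bend",.065),("tip",.105)):print(n,proj(c,S+a*X),proj(s,S+a*X))
import pickle;pickle.dump((c,s),open("fin.pkl","wb"))
E
```

```text
w 333 0
tail [418.48924178 -95.89405887] [235.3658133  169.25934192]
mid [413.9536406  -18.29660536] [256.83624032 161.85753341]
bend [409.09911472  54.21833393] [277.85030245 154.63223912]
tip [406.0905138   95.81952304] [290.55222053 150.27406021]
```

View pics/final.png

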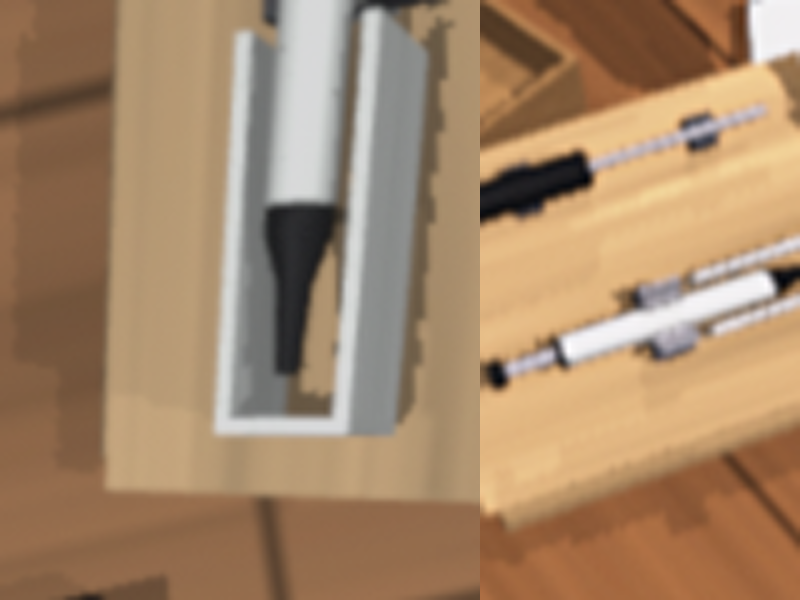

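The final view shows the barrel in the middle of the rack clip (crop (667,317)), with the nozzle tip (288,370) centred between the guard walls. I'm handing in.

```bash
python3 -c "
from workcell import job;print(job.job_done())"
```

```text
the job is handed in; nothing more can be done
None
```

The pump went from the block into the stand clip, was released and regripped by the plunger half, then pressed home in the free rack clip with its nozzle between the guard walls; I handed the job in at about 22 s with the gripper clear.

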